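# Start the board test on the control pads

## Robot

A 6-joint arm with a two-finger parallel gripper is mounted at the origin on a cart in front of the work surface, level with it; the furniture and walls round the work are solid. World frame = base frame: x ahead of the robot, y to its left, z up, the work surface at z = 0. Lengths are in mm, angles in degrees, forces in N, time in s.
With the tool pointing down it reaches from about 350 to 850 mm from the base axis. Payload 8.1 kg.
Tool frame: the origin (TCP) lies between the finger pads; the fingertips stand 22 mm ahead of it and the grasp point (between the pads) lies 3 mm ahead of it; z points along the fingers, y is the line along which they close (so a half turn about z gives the same grasp; the last joint's range is limited). The gripper opens to 85 mm and grips with 20 to 120 N. Pads are 22 mm wide; open, the fingers measure 114 mm over their backs; the gripper's body (76 mm by 85 mm) begins 54 mm behind the grasp point. The pads swing forward as they close: fully open they stand 13 mm farther back than shut.
Start: joints at [58.591, 7.471, 85.268, -0, 87.261, -4.893], TCP at [267.854, 536.898, 253.292] pointing down, gripper open.
Joint ranges: [-169.43, 169.43], [-51.17, 129.36], [1.28, 143.12], [-76.62, 256.62], [0, 156.53], [-152.29, 152.29]. Speed limits (degrees/s): [136.94, 136.94, 159.86, 180, 180, 180].

## Interface

Orientations are given as [roll, pitch, yaw] about the fixed x, y, z axes, in that order (R = Rz(yaw) Ry(pitch) Rx(roll)).
In Python, from bench import r, vision gives the robot as it stands.
- The arm moves only by the tool step_arm, never from a script. Its argument "targets" is a list that holds one entry, the list of rows, each a list of 6 numbers: the shift along the world's x, y, z in mm, then the turn, a rotation vector about the world's x, y, z in rad. In form: [[[x, y, z, rx, ry, rz], ...]]. A call has 1 to 12 rows; each row is the pose to reach, as a shift and turn from the pose commanded when the call began; what a row does not reach only later rows make up. A row lasts 1/12 s, in which the tool goes at most 41.7 mm and 7.16 degrees, less where a joint would pass 70% of its speed; a pose out of reach is approached as far as the arm can. A call with a gripper value outside its range is refused whole. "fingers" is the gripper's target within -1 to 1 (shut at 1, half-way at 0, fully open at -1), set as the call begins (left out, the last holds). The fingers move at their own pace and stop on an object; "newtons" is the grip in N (left out, the last holds). Time passes only in rows, so rows that repeat a pose let the fingers close. It gives the time, the measured TCP pose, the force, the opening and the grip force at its end, in the units of the state.
- r.sense(): the state, without advancing time (a new reading comes with each control period).
- vision.snapshot(name): name is "scene" or "top" or "wrist"; returns a dict with "img" (480x640x3 uint8, blue, green, red), "mtx" (3x3 intrinsics, pixels), "eye" and "attitude" of the camera in the world. Camera axes: x right, y up, looking along -z (the intrinsics and any distortion apply to the point x, -y, -z); pixel columns grow to the right and rows downward; lengths in mm; the calibration is good to about 2 mm. The wrist camera is an equidistant fisheye: a pixel r from the principal point sees the ray r / f radians off the axis. A picture is of the moment at which its call begins. There is no depth.
- r.hand_in(): hands the job in; it is judged then, once.
The state is a dict: "time": time; "joint_pos": joint angles; "qd": joint speeds; "joint_efforts": joint torques, N m; "tool_pos": TCP position; "tcp_rot": TCP orientation; "ft_force": force on the tool from outside, world axes, zero at the start; "wrist_torque": the same for the moment, N m; "finger_gap": finger opening in mm; "grip_force": force on a finger pad.
Only numpy, scipy, OpenCV 4.12 (cv2) and the standard library are available. Lean on these libraries where they do the work, as an engineer would, in place of code of your own. Each camera call takes 0.05 s, during which the arm holds its last target. There are 200 camera calls.

## Task

Start the test of the board in its cradle from the four control pads, in this order: switch the supply on by pressing down the raised half of the rocker switch, then press the square key down until it is fully home (it stays down), then press the round button fully down and let it come up again. Leave the long bar key unpressed, do not begin a step before the one before it is done, pick nothing up, and leave the pads and the small things around them standing where they are.

Things in the scene. Friction and masses are not known exactly. Their poses are not given: they have to be found in the camera images.
- rocker_pad: control pad with the rocker switch; its case is a heavy loose grey metal box 80 (x) x 70 (y) x 38 (z) mm on rubber feet, origin at the centre of the underside, z up, own x pointing roughly away from the robot (turned up to about 30 degrees). Place among the four pads varies.
- key_pad: control pad with the square key; its case is a heavy loose grey metal box 80 (x) x 70 (y) x 38 (z) mm on rubber feet, origin at the centre of the underside, z up, own x pointing roughly away from the robot (turned up to about 30 degrees). Place among the four pads varies.
- button_pad: control pad with the round button; its case is a heavy loose grey metal box 80 (x) x 70 (y) x 38 (z) mm on rubber feet, origin at the centre of the underside, z up, own x pointing roughly away from the robot (turned up to about 30 degrees). Place among the four pads varies.
- bar_pad: control pad with the long bar key, not to be used; its case is a heavy loose grey metal box 80 (x) x 70 (y) x 38 (z) mm on rubber feet, origin at the centre of the underside, z up, own x pointing roughly away from the robot (turned up to about 30 degrees). Place among the four pads varies.
- rocker (a joint): black rocker on rocker_pad: a shallow V of two halves, each 26 mm (pad x) x 34 mm (y), meeting over the pad's centre. 0 = off: the -x half lies level (top 47.5 mm above the desk), the +x half stands up at 0.35 rad, outer edge about 56 mm up. Pressing the +x half down level turns it to 0.35 rad = on. Stays where left (friction 0.05 N m, about 2 N at the outer edge).
- rocker_raised_half (a point): point on the top face of the rocker's +x half (the one that stands up when off), 15 mm from the pivot line, in the middle of its width: 14 mm from the pad's centre along its x, about 52 mm above the desk when off, 47.5 mm when on. Moves with the rocker.
- square_key (a joint): plain grey square key, 30 x 30 mm, in the middle of key_pad. 0 = up, 0.006 m = fully down, straight down. It has no spring: about 3 N pushes it down and it stays down where it is left.
- square_key_top (a point): centre of the square key. The point is the centre of its top face, 51 mm above the desk when up and 45 mm when fully down (the black collar round it stays lower, at about 41 mm).
- round_button (a joint): plain grey round button, 32 mm across, in the middle of button_pad. 0 = up, 0.006 m = fully down, straight down. Sprung: about 2 N to start it, 4.5 N fully down, and it comes up by itself when let go.
- round_button_top (a point): centre of the round button. The point is the centre of its top face, 51 mm above the desk when up and 45 mm when fully down (the black collar round it stays lower, at about 41 mm).
- bar_key (a joint): plain grey long bar key, 18 mm (pad's x) x 52 mm (y), in the middle of bar_pad; sprung like the round button, 0 = up, 0.006 m = down. It aborts the test: leave it alone.
- bar_key_top (a point): centre of the long bar key. The point is the centre of its top face, 51 mm above the desk when up and 45 mm when fully down (the black collar round it stays lower, at about 41 mm).
- wick_reel: small loose reel of copper braid, 39 x 36 x 12 mm, lying flat; bystander, origin under its centre
- flux_tin: small loose round white tin, 44 mm across, 17 mm high; bystander, origin under its centre
- nozzle_cap: loose white cone-shaped cap, 34 mm across, 23 mm high; bystander, origin under its centre
- lighter: loose pink lighter, 78 x 25 x 14 mm, lying flat; bystander, origin under its centre
- paste_tube: loose black tube with a white cap, 29 x 90 x 30 mm, lying; bystander, origin under its centre

How it is judged (in metres and radians):
On the way, in this order (a step that is already met when the one before it is completed fails the run):
1. the rocker is switched on (value of joint rocker above 0.3 rad), for 0.1 s.
2. the square key is fully down (value of joint square_key above 0.0048 m), for 0.1 s.
3. the round button is fully down (value of joint round_button above 0.0048 m), for 0.05 s.
At the end, for the whole second after the job is handed in: The rocker is on (over 0.30 of 0.35 rad), the square key is down (over 4.5 of 6 mm), the round button and the bar key are up again (under 1 mm), and the pads and small things are at rest within 20 mm of where they stood (value of joint rocker above 0.3 rad and value of joint square_key above 0.0045 m and value of joint each of round_button, bar_key below 0.001 m and distance of each of rocker_pad, key_pad, button_pad, bar_pad, wick_reel, flux_tin, nozzle_cap, lighter, paste_tube from where it was at the start of the episode below 0.02 m and linear speed of each of rocker_pad, key_pad, button_pad, bar_pad, wick_reel, flux_tin, nozzle_cap, lighter, paste_tube below 0.02 m/s); the robot touches nothing.
It fails at once if the square key is pressed (over 2 mm) while the rocker is not on (value of joint square_key above 0.002 m and value of joint rocker below 0.28 rad).
It fails at once if the round button is pressed (over 2 mm) before the rocker is on and the square key is down (value of joint round_button above 0.002 m and (value of joint rocker below 0.28 rad or value of joint square_key below 0.0042 m)).
It fails at once if the long bar key is pressed (over 2 mm) (value of joint bar_key above 0.002 m).
It fails at once if a control pad is shifted or carried (over 20 mm), lifted (over 10 mm) or tipped (over 0.2 rad) (distance of any of rocker_pad, key_pad, button_pad, bar_pad from where it was at the start of the episode above 0.02 m or angle between any of rocker_pad, key_pad, button_pad, bar_pad's own z axis and vertical above 0.2 rad or height (world z) of any of rocker_pad, key_pad, button_pad, bar_pad above 0.01 m).
It fails at once if one of the small things is shifted (over 20 mm) or lifted (over 10 mm) (distance of any of wick_reel, flux_tin, nozzle_cap, lighter, paste_tube from where it was at the start of the episode above 0.02 m or height (world z) of any of wick_reel, flux_tin, nozzle_cap, lighter, paste_tube above 0.01 m).
It also fails if it takes over 45 s, if anything falls off the work surface, if the arm or the gripper's body presses on something with over 40 N, if the wrist force passes 120 N, or if a joint passes its speed limit or range.

## Working session

There is one attempt and no reset: what is moved stays moved. The work goes in short steps, Python scripts to look and compute and a tool call to move; the robot and the scene stay as the last step left them, time stands still between calls to the robot, and variables do not carry over. Pictures are saved under pics/ and viewed, at most 10 in all, crops included, and the job is handed in when it is done.

Besides the shell and the picture viewer there is one more tool, called after "Emit:" as name(argument=value, ...) on one line, values as JSON. step_arm: Moves the arm, as the interface text tells. Its arguments: {"type":"object","properties":{"targets":{"type":"array"},"fingers":{"type":"number"},"newtons":{"type":"number"}},"required":["targets"]}

```bash
mkdir -p pics; python3 - <<'E'
from bench import r, vision
import cv2
for n in("top","scene"):
    s=vision.snapshot(n); cv2.imwrite(f"pics/{n}0.png",s["img"]); print(n,s["mtx"],s["eye"],s["attitude"],s.keys())
print(r.sense())
E
```

```text
top [[518.84146578   0.         322.96871826]
 [  0.         518.84146578 239.49893938]
 [  0.           0.           1.        ]] [ 392.11213358 -111.72352859  954.84793372] [  7.49801612   1.68856815 -88.6435876 ] dict_keys(['img', 'mtx', 'eye', 'attitude'])
scene [[477.91613618   0.         318.62300424]
 [  0.         477.91613618 233.43383872]
 [  0.           0.           1.        ]] [-106.83194497 -542.86827326  605.39828203] [ 55.34160298   1.39784596 -54.99292583] dict_keys(['img', 'mtx', 'eye', 'attitude'])
{'time': 0.1, 'joint_pos': array([ 5.85900087e+01,  7.51108997e+00,  8.53232018e+01,  3.90874963e-04,
        8.72610929e+01, -4.89195594e+00]), 'qd': array([-0.07503095, -0.08137884, -0.09298798,  0.00659072,  0.08224598,
       -0.05041606]), 'joint_efforts': array([ 7.59327959e-04, -5.70956111e+01, -5.01939440e+01, -2.19888179e-04,
        8.17011780e-03,  5.70049360e-05]), 'tool_pos': array([267.61717765, 536.50260145, 252.34452083]), 'tcp_rot': array([-1.79904996e+02, -8.52309176e-03,  1.53481939e+02]), 'ft_force': array([-0.67776501, -0.19623652, -0.21457507]), 'wrist_torque': array([-0.01019652,  0.01909195,  0.0016655 ]), 'grip_force': 0.0, 'finger_gap': 85.14588047037853}
```

View pics/top0.png

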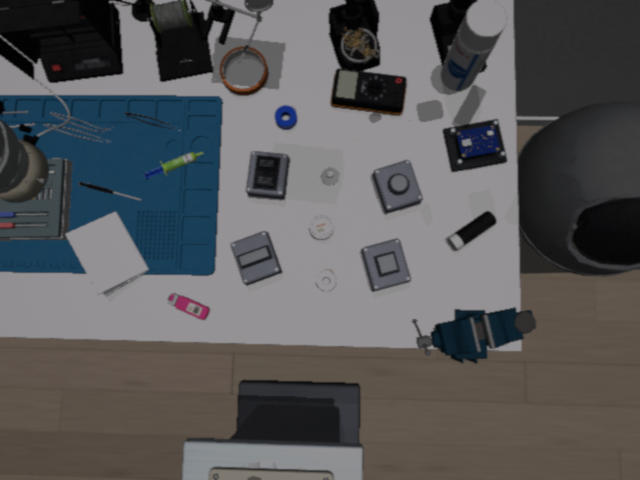

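View pics/scene0.png

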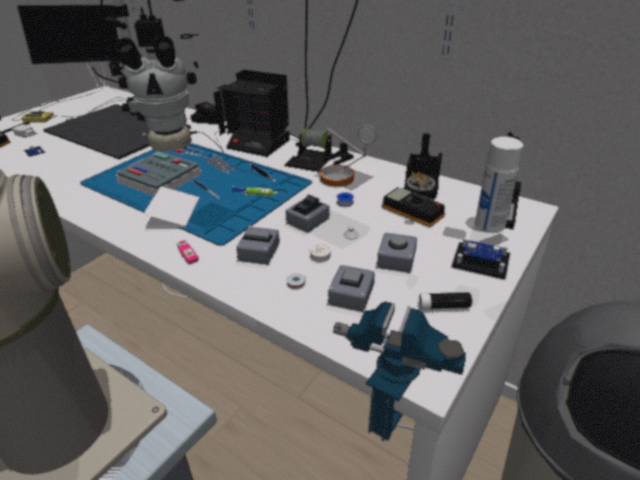

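The top view shows the rocker pad at about (268,174), bar pad (256,257), round-button pad (399,184) and square-key pad (387,263). The small things stand between them. I'll enlarge the pads next.

```bash
cat > h.py <<'E'
import numpy as np, cv2
from scipy.spatial.transform import Rotation as R
from bench import r, vision
def ray(s,px):
    M=R.from_euler('xyz',s["attitude"],degrees=True).as_matrix()
    v=np.linalg.solve(s["mtx"],[px[0],px[1],1]); return M@np.array([v[0],-v[1],-v[2]])
def at(s,px,z):
    d=ray(s,px); e=np.array(s["eye"]); return e+d*(z-e[2])/d[2]
def proj(s,p):
    M=R.from_euler('xyz',s["attitude"],degrees=True).as_matrix()
    c=M.T@(np.array(p)-s["eye"]); q=s["mtx"]@[c[0],-c[1],-c[2]]; return q[:2]/q[2]
E
python3 - <<'E'
from h import *
s=vision.snapshot("top")
for n,p,z in(("rocker",(268,174),47),("bar",(256,256),51),("button",(399,183),51),("key",(387,263),51),("tin",(321,228),17),("cap",(326,280),10),("reel",(330,176),12)): print(n,at(s,p,z).round(1))
c=s["img"][135:305,220:435]; cv2.imwrite("pics/crop.png",cv2.convertScaleAbs(cv2.resize(c,None,fx=3.5,fy=3.5,interpolation=cv2.INTER_CUBIC),alpha=1.7))
E
```

```text
rocker [628.   19.7  47. ]
bar [478.9  34.7  51. ]
button [ 614.3 -214.9   51. ]
key [ 471.4 -194.8   51. ]
tin [536.1 -77.1  17. ]
cap [441.7 -88.2  10. ]
reel [635.1 -91.3  12. ]
```

View pics/crop.png

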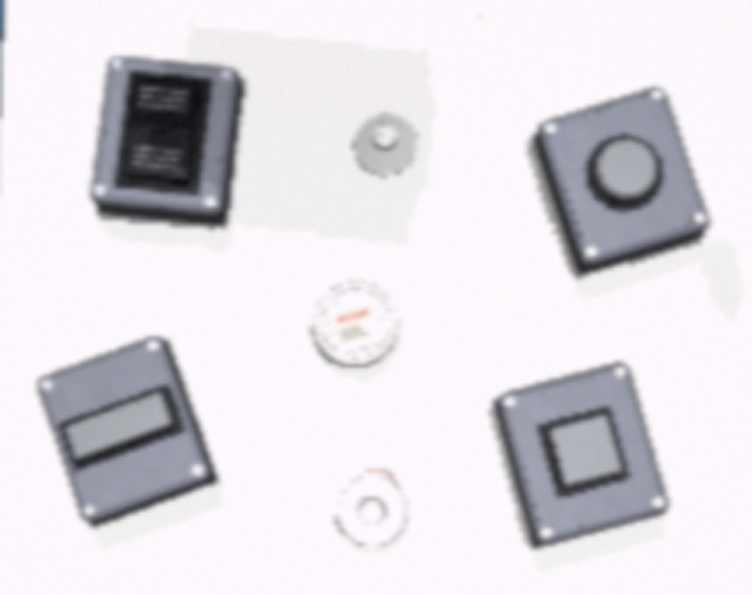

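Screw-head centres in the crop:
- Rocker pad: (116,63) (227,74) (100,190) (210,201).
- Button pad: (550,128) (656,94) (591,251) (699,217).
- Key pad: (510,401) (620,372) (546,532) (657,502).

I'll use these for the pad centres and yaws.

```bash
python3 - <<'E'
from h import *
s=vision.snapshot("top")
P=dict(rocker=[(116,63),(227,74),(100,190),(210,201)],button=[(550,128),(656,94),(591,251),(699,217)],key=[(510,401),(620,372),(546,532),(657,502)])
for n,c in P.items():
    w=np.array([at(s,((x+.5)/3.5+219.5,(y+.5)/3.5+134.5),38.) for x,y in c])
    d=w[0]+w[1]-w[2]-w[3]; e=w[0]+w[2]-w[1]-w[3]
    print(n,w.mean(0).round(1),"yaw",np.degrees(np.arctan2(d[1],d[0])).round(1),np.degrees(np.arctan2(-e[0],e[1])).round(1),"len",np.linalg.norm(d)/2,np.linalg.norm(e)/2)
    if n=="rocker": a=np.arctan2(d[1],d[0]); print("target",w.mean(0)+16*np.array([np.cos(a),np.sin(a),0]))
# button/key centre from the top-face centroid in crop
for n,p in(("button",(628,166)),("key",(586,447))): print(n,at(s,((p[0]+.5)/3.5+219.5,(p[1]+.5)/3.5+134.5),51).round(1))
E
```

```text
rocker [633.5  24.3  38. ] yaw -5.1 -4.9 len 68.13659602721886 58.10793342178191
target [649.43566159  22.87007056  38.        ]
button [ 615.9 -214.4   38. ] yaw 18.7 19.0 len 67.99322134221296 57.88184261295475
key [ 471.4 -194.7   38. ] yaw 16.0 16.2 len 68.27923053985191 57.735689631566686
button [ 616. -215.   51.]
key [ 472.5 -194.9   51. ]
```

Emit:
step_arm(targets=[[[30,-42,0,0,0,0.1],[60,-84,0,0,0,0.2],[90,-125,0,0,0,0.3],[120,-167,0,0,0,0.38],[150,-209,0,0,0,0.38],[180,-250,0,0,0,0.38],[210,-292,0,0,0,0.38],[240,-334,0,0,0,0.38],[270,-375,0,0,0,0.38],[300,-417,0,0,0,0.38],[330,-458,0,0,0,0.38],[350,-490,0,0,0,0.38]]], fingers=1, newtons=20)

```text
time: 1.2
tool_pos: [560.2, 128.8, 253.2]
tcp_rot: [180.0, 0.0, 175.3]
ft_force: [0.5, 0.6, 0.7]
finger_gap: -0.2
grip_force: 0.0
```

Emit:
step_arm(targets=[[[0,0,0,0,0,0],[0,0,0,0,0,0],[0,0,0,0,0,0]]])

```text
time: 1.45
tool_pos: [559.2, 130.6, 252.9]
tcp_rot: [180.0, -0.1, 175.2]
ft_force: [-0.6, -0.4, -0.5]
finger_gap: 0.1
grip_force: 0.0
```

Emit:
step_arm(targets=[[[20,-24,0,0,0,0],[40,-48,0,0,0,0],[60,-72,0,0,0,0],[90,-107.5,-20,0,0,0],[90,-107.5,-50,0,0,0],[90,-107.5,-80,0,0,0],[90,-107.5,-110,0,0,0],[90,-107.5,-140,0,0,0],[90,-107.5,-155,0,0,0],[90,-107.5,-155,0,0,0],[90,-107.5,-155,0,0,0]]])

```text
time: 2.37
tool_pos: [648.3, 24.9, 97.5]
tcp_rot: [180.0, -0.1, 175.4]
ft_force: [0.7, -0.9, 1.0]
finger_gap: 0.5
grip_force: 0.0
```

```bash
python3 - <<'E'
from h import *
st=r.sense(); print(st["tool_pos"],st["tcp_rot"],st["ft_force"])
s=vision.snapshot("scene"); c=s["img"][120:320,250:450]
cv2.imwrite("pics/s1.png",cv2.convertScaleAbs(cv2.resize(c,None,fx=3,fy=3,interpolation=cv2.INTER_CUBIC),alpha=1.5))
E
```

```text
[648.26283097  24.89541997  97.46789216] [ 1.79995264e+02 -1.46054376e-01  1.75371778e+02] [ 0.69737159 -0.86448305  0.98879058]
```

View pics/s1.png

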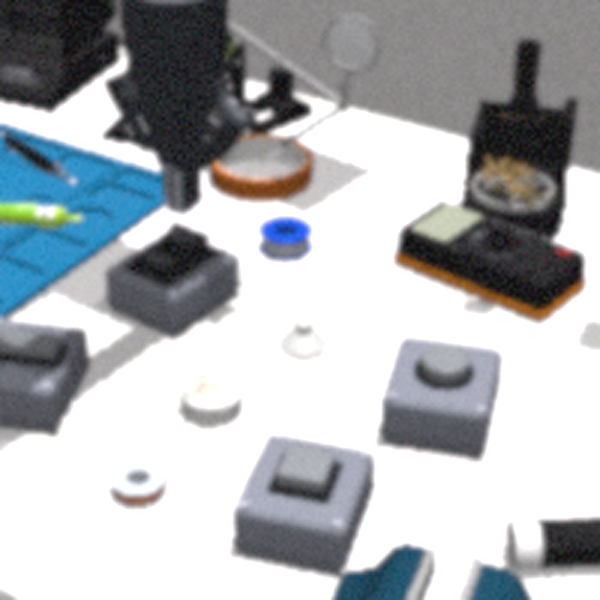

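The closed fingertips are at about crop (180,205), just above the raised half of the rocker at (188,238). I'll check this by projection.

```bash
python3 - <<'E'
from h import *
s=vision.snapshot("scene")
for p in((648.3,24.9,75.5),(648.3,24.9,54),(657,22.4,56)): print(((proj(s,p)-[250,120])*3).round(0))
E
```

```text
[181. 207.]
[182. 231.]
[191. 225.]
```

Emit:
step_arm(targets=[[[1,-2,-5,0,0,0],[1,-2,-10,0,0,0],[1,-2,-14,0,0,0],[1,-2,-17,0,0,0],[1,-2,-20,0,0,0],[1,-2,-22,0,0,0],[1,-2,-24,0,0,0],[1,-2,-25,0,0,0],[1,-2,-25,0,0,0]]])

```text
time: 3.22
tool_pos: [650.8, 21.1, 73.5]
tcp_rot: [-180.0, 0.0, 175.3]
ft_force: [3.0, 0.1, 2.6]
finger_gap: -0.0
grip_force: 1.0
```

Emit:
step_arm(targets=[[[0,0,-1,0,0,0],[0,0,-2,0,0,0],[0,0,-3,0,0,0],[0,0,-4,0,0,0],[0,0,-4,0,0,0],[0,0,-4,0,0,0]]])

```text
time: 3.72
tool_pos: [650.5, 21.2, 69.6]
tcp_rot: [-180.0, 0.0, 175.3]
ft_force: [1.7, 0.3, 4.7]
finger_gap: -0.1
grip_force: 2.4
```

Emit:
step_arm(targets=[[[0,0,-0.7,0,0,0],[0,0,-1.4,0,0,0],[0,0,-1.4,0,0,0],[0,0,-1.4,0,0,0]]])

```text
time: 4.05
tool_pos: [650.6, 21.3, 69.4]
tcp_rot: [-180.0, 0.0, 175.3]
ft_force: [-4.0, -0.8, 13.7]
finger_gap: -0.2
grip_force: 6.8
```

Emit:
step_arm(targets=[[[0,0,15,0,0,0],[0,0,45,0,0,0],[0,0,80,0,0,0.1],[-18,-22,90,0,0,0.2],[-36,-44,90,0,0,0.3],[-54,-66,90,0,0,0.36],[-72,-88,90,0,0,0.36],[-90,-110,90,0,0,0.36],[-108,-132,90,0,0,0.36],[-126,-154,90,0,0,0.36],[-144,-176,90,0,0,0.36],[-162,-198,90,0,0,0.36]]])

```text
time: 5.05
tool_pos: [486.9, -177.3, 157.8]
tcp_rot: [180.0, -0.1, -164.1]
ft_force: [-0.1, -0.6, 0.1]
finger_gap: -0.1
grip_force: 0.0
```

Emit:
step_arm(targets=[[[-10,-12,0,0,0,0],[-16,-18,0,0,0,0],[-16,-18,0,0,0,0],[-16,-18,0,0,0,0]]])

```text
time: 5.38
tool_pos: [472.4, -194.5, 157.9]
tcp_rot: [180.0, 0.0, -164.2]
ft_force: [0.6, 0.5, -0.9]
finger_gap: -0.1
grip_force: 0.0
```

```bash
python3 - <<'E'
from h import *
st=r.sense(); print(st["tool_pos"],st["tcp_rot"],st["ft_force"])
s=vision.snapshot("scene"); c=s["img"][120:320,250:450]
cv2.imwrite("pics/s2.png",cv2.convertScaleAbs(cv2.resize(c,None,fx=3,fy=3,interpolation=cv2.INTER_CUBIC),alpha=1.8))
E
```

```text
[ 472.39936382 -194.46618463  157.89892171] [ 1.79966476e+02  4.80311928e-03 -1.64166445e+02] [ 0.6330649   0.45802094 -0.8583151 ]
```

View pics/s2.png

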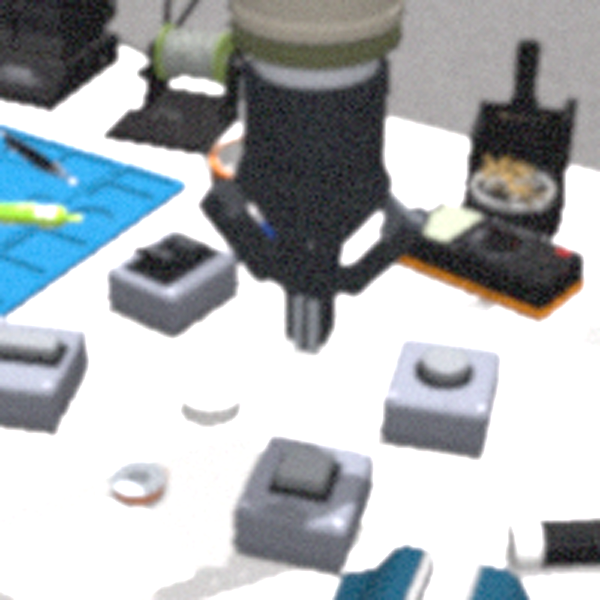

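The rocker's far half is now level and its near half is up, so it is on. The fingertips hang over the square key, tips at (305,345) and key at (305,470). Next I press the key.

Emit:
step_arm(targets=[[[0,0,-25,0,0,0],[0,0,-50,0,0,0],[0,0,-70,0,0,0],[0,0,-80,0,0,0],[0,0,-83,0,0,0],[0,0,-85,0,0,0],[0,0,-87,0,0,0],[0,0,-88,0,0,0],[0,0,-89,0,0,0],[0,0,-90,0,0,0],[0,0,-91,0,0,0],[0,0,-91,0,0,0]]])

```text
time: 6.43
tool_pos: [473.1, -195.2, 67.5]
tcp_rot: [-179.9, 0.1, -164.1]
ft_force: [2.2, 0.8, 3.4]
finger_gap: -0.0
grip_force: 1.4
```

Emit:
step_arm(targets=[[[0,0,-0.7,0,0,0],[0,0,-1.4,0,0,0],[0,0,-1.4,0,0,0],[0,0,-1.4,0,0,0]]])

```text
time: 6.77
tool_pos: [473.2, -195.2, 66.9]
tcp_rot: [-179.9, 0.1, -164.1]
ft_force: [-1.7, 2.3, 12.4]
finger_gap: -0.1
grip_force: 6.2
```

Emit:
step_arm(targets=[[[0,0,15,0,0,0],[0,0,40,0,0,0],[0,0,70,0,0,0],[25,-4,80,0,0,0],[50,-8,80,0,0,0],[75,-11,80,0,0,0],[100,-14,80,0,0,0],[125,-17,80,0,0,0],[143,-20,80,0,0,0],[143,-20,80,0,0,0],[143,-20,80,0,0,0]]])

```text
time: 7.68
tool_pos: [615.3, -214.8, 144.4]
tcp_rot: [180.0, -0.1, -164.1]
ft_force: [0.2, -0.8, -0.1]
finger_gap: 0.4
grip_force: 0.0
```

```bash
python3 - <<'E'
from h import *
s=vision.snapshot("scene"); c=s["img"][120:320,250:450]
cv2.imwrite("pics/s3.png",cv2.convertScaleAbs(cv2.resize(c,None,fx=3,fy=3,interpolation=cv2.INTER_CUBIC),alpha=1.5))
E
```

```text
(no output)
```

View pics/s3.png

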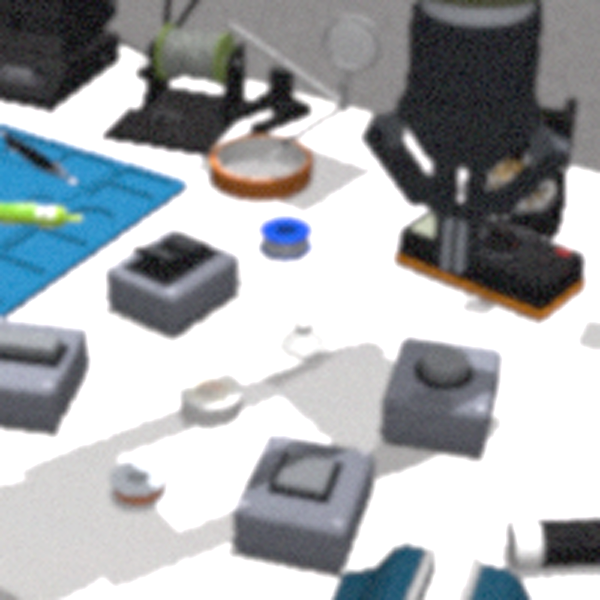

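The square key now sits low at (305,475), and the fingertips are above the round button at (443,365). I'll press it and let it come up.

Emit:
step_arm(targets=[[[0,0,-25,0,0,0],[0,0,-50,0,0,0],[0,0,-65,0,0,0],[0,0,-69,0,0,0],[0,0,-72,0,0,0],[0,0,-74,0,0,0],[0,0,-76,0,0,0],[0,0,-77,0,0,0],[0,0,-78,0,0,0],[0,0,-79,0,0,0],[0,0,-79,0,0,0],[0,0,-79,0,0,0]]])

```text
time: 8.73
tool_pos: [616.2, -215.2, 67.3]
tcp_rot: [-179.9, 0.1, -164.1]
ft_force: [0.7, -0.8, 4.1]
finger_gap: 0.4
grip_force: 2.1
```

Emit:
step_arm(targets=[[[0,0,-0.7,0,0,0],[0,0,-1.4,0,0,0],[0,0,-1.4,0,0,0],[0,0,-1.4,0,0,0]]])

```text
time: 9.07
tool_pos: [616.3, -215.2, 67.0]
tcp_rot: [-179.9, 0.1, -164.1]
ft_force: [-2.9, 1.4, 13.0]
finger_gap: -0.4
grip_force: 6.4
```

Hard stop reached at 13 N and z 67.0, so the button is fully down. Lifting away.

Emit:
step_arm(targets=[[[0,0,10,0,0,0],[0,0,35,0,0,0],[0,0,65,0,0,0],[0,0,95,0,0,0],[0,0,110,0,0,0],[0,0,110,0,0,0],[0,0,110,0,0,0],[0,0,110,0,0,0]]])

```text
time: 9.73
tool_pos: [614.7, -214.3, 173.6]
tcp_rot: [179.9, -0.1, -164.1]
ft_force: [-1.4, 0.0, -0.9]
finger_gap: -0.2
grip_force: 0.0
```

```bash
python3 - <<'E'
from h import *
s=vision.snapshot("scene"); c=s["img"][120:320,250:450]
cv2.imwrite("pics/s4.png",cv2.convertScaleAbs(cv2.resize(c,None,fx=3,fy=3,interpolation=cv2.INTER_CUBIC),alpha=1.5))
E
```

```text
(no output)
```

View pics/s4.png

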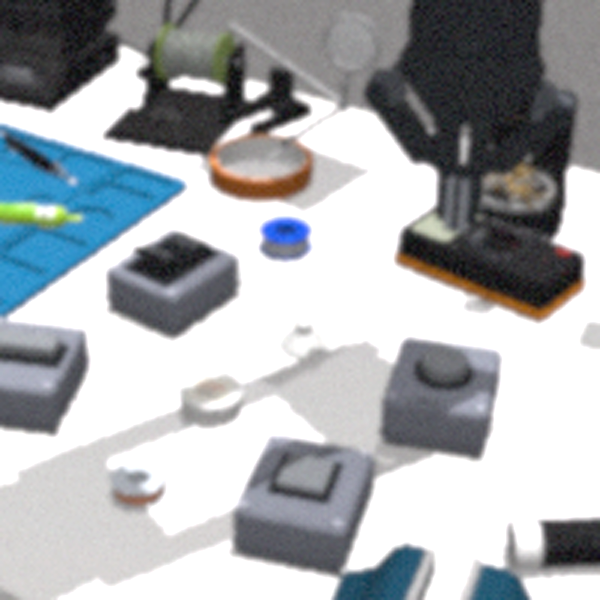

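The rocker is on, the square key is low at (305,475), and the round button is up again at (443,365). Nothing has been displaced, and the gripper is clear.

```bash
python3 -c "
from bench import r
print(r.hand_in())"
```

```text
the job is handed in; nothing more can be done
None
```

I switched the rocker on, pressed the square key home, pressed and released the round button, left the bar key alone, and handed the job in at about 10 s; no verdict was returned.

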